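# Take the drilled slide block off the bent rod of the bench holder

## Task

Slide the drilled block along the bent rod of the bench holder, round the bend and off the rod's free end, without letting it bind: feel your way, so that neither the block nor the robot ever presses on the holder or its rod with more than 25 N. Then set it down inside the clear tub - do not let it fall - and let go.

Things in the scene. Friction and masses are not known exactly. Their poses are not given: they have to be found in the camera images.
- holder: Bench holder screwed to the worktop: dark foot plate 80 x 70 x 8 mm, post 18 mm thick, clamp head 26 x 24 mm (top at 143 mm) that carries a rigid round steel rod, 10 mm thick. Origin: on the worktop under the post's axis, z up. The rod's axis runs level, 130 mm above the origin; it leaves the head along the holder's +x axis (y = 0) and is straight until x = 85 mm.
- bend_start (a point): Point on the rod's axis where its bend begins, axes as the holder's. From here the rod bends level towards the holder's -y side (clockwise from above), 60 mm radius at its axis. How far it was bent is not measured: 45 to 88 degrees, different every time. Then it is straight for 65 mm to its rounded free end. A block that binds pinches on both sides: a twist with little side force.
- block_center (a point): Centre of the drilled aluminium block that hangs on the rod between head and bend: 24 mm along its bore (its x axis), 30 mm across (y, the faces to grasp), 45 mm high (z), about 90 g. The round through bore is 14 mm wide, its axis 8.5 mm above this centre: 2 mm of play all round the rod, less in the bend. Hanging free, this centre lies 10.5 mm below the rod's axis.
- tub: Empty clear plastic tub, loose, standing open side up on the worktop: 103 x 113 mm over the rim, 52 mm high, inside 80 mm along its x and 90 mm along its y, floor 2 mm thick, about 250 g. Origin: centre of its underside, z up.
Things that resemble listed ones, but are neither listed nor needed, are in the scene too. Of the things that look like the tub, take the one that is farthest to the robot's right at the start.

How it is judged:
On the way:
1. the block has been drawn along the rod to beyond the bend (x of block_center in the frame of holder above 0.12 m and y of block_center in the frame of holder below -0.02 m and z of block_center in the frame of holder between 0.1 and 0.14 m).
At the end, for the whole second after the job is handed in: The block lies at rest inside the tub (its centre within the tub's walls and less than 35 mm above the tub's underside), the tub stands upright on the worktop (tilt under 0.1 rad), and the block is let go (x of block_center in the frame of tub between -0.038 and 0.038 m and y of block_center in the frame of tub between -0.043 and 0.043 m and z of block_center in the frame of tub below 0.035 m and angle between tub's own z axis and vertical below 0.1 rad and height (world z) of tub below 0.01 m and linear speed of block below 0.02 m/s); the robot touches nothing.
It fails at once if the block presses on the rod or the holder with more than 25 N (contact force between block and holder above 25 N).
It fails at once if the arm presses on the holder with more than 25 N (contact force between the arm and holder above 25 N).
It fails at once if the block falls freely from more than about 4 cm (unheld and faster than 0.9 m/s) (contact force between the fingers and block below 0.05 N and linear speed of block above 0.9 m/s).
It also fails if it takes over 72 s, if anything falls off the work surface, if the arm or the gripper's body presses on something with over 40 N, if the wrist force passes 120 N, or if a joint passes its speed limit or range.

## Robot

A 6-joint arm with a two-finger parallel gripper is mounted at the origin on a cart in front of the work surface, level with it; the furniture and walls round the work are solid. World frame = base frame: x ahead of the robot, y to its left, z up, the work surface at z = 0. Lengths are in m, angles in rad, forces in N, time in s.
With the tool pointing down it reaches from about 0.425 to 0.95 m from the base axis. Payload 3.5 kg.
Tool frame: the origin (TCP) lies on the centre line of the jaws, within the pads' length; the fingertips stand 25 mm ahead of it and the grasp point (between the pads) lies 6 mm ahead of it (ctrl.finger_overhang is the distance from the TCP to the fingertips, in m); z points along the fingers, y is the line along which they close (so a half turn about z gives the same grasp; the last joint's range is limited). The gripper opens to 85 mm and grips with 20 to 120 N. Pads are 22 mm wide; open, the fingers measure 114 mm over their backs; the gripper's body (76 mm by 85 mm) begins 54 mm behind the grasp point. The pads swing forward as they close: fully open they stand 13 mm farther back than shut.
Start: joints at [1.091, 0.286, 1.577, -0, 1.279, -0.15], TCP at [0.219, 0.639, 0.256] pointing down, gripper open.
Joint ranges: [-2.77, 2.77], [-0.9, 2.22], [0.21, 2.48], [-1.53, 4.67], [0.24, 2.81], [-2.84, 2.84]. Speed limits (rad/s): [2.79, 2.79, 3.14, 3.14, 3.14, 3.14].

## Interface

Orientations are given as a unit quaternion [x, y, z, w].
In Python, from plant import get_state, imaging, job, ctrl gives the robot as it stands.
- The arm moves only by the tool jog_arm, never from a script. Its argument "increments" is a list of rows, each an object of numbers: "dx", "dy", "dz": the shift along the world's x, y, z each as a share of 12 cm, from -1 to 1; "ax", "ay", "az": the turn, a rotation vector about the world's x, y, z each as a share of pi/2 rad, from -1 to 1; "gripper": the gripper command: -1 is shut, 1 is fully open, values between are in proportion. A call has 1 to 10 rows; each row is the pose to reach, as a shift and turn from the pose commanded when the call began; what a row does not reach only later rows make up. A row lasts 1/10 s, in which the tool goes at most 50 mm and 8.59 degrees, less where a joint would pass 70% of its speed; a pose out of reach is approached as far as the arm can. A call with a number of a shift or a turn outside -1 to 1 is refused whole. A call with a gripper value outside its range is refused whole. The fingers move at their own pace and stop on an object; "force" is the grip in N (left out, the last holds). Time passes only in rows, so rows that repeat a pose let the fingers close. It gives the time, the measured TCP pose, the force, the opening and the grip force at its end, in the units of the state.
- get_state(): the state, without advancing time (a new reading comes with each control period).
- imaging.read_camera(name): name is "scene" or "top" or "wrist"; returns a dict with "frame" (480x640x3 uint8, blue, green, red), "depth" (480x640 float32, m along the optical axis (not along the pixel's ray), 0 where there is no reading), "camera_matrix" (3x3 intrinsics, pixels), "dist" ([k1, k2, p1, p2, k3] as OpenCV has them; the pictures are not rectified), "extrinsics" (4x4, takes a point from camera to world coordinates); the wrist camera has in their place "mount" (4x4, takes a point from camera to tool coordinates, whose origin is the TCP and whose axes are the flange's). Camera axes: x right, y up, looking along -z (the intrinsics and any distortion apply to the point x, -y, -z); pixel columns grow to the right and rows downward; lengths in m; the calibration is good to about 2 mm. A picture is of the moment at which its call begins: read the wrist's pose just before it.
- job.sign_off(): hands the job in; it is judged then, once.
The state is a dict: "time": time; "qpos": joint angles; "dq": joint speeds; "joint_efforts": joint torques, N m; "eef_pos": TCP position; "tcp_rot": TCP orientation; "contact_force": force on the tool from outside, world axes, zero at the start; "wrist_torque": the same for the moment, N m; "opening": opening from 0.0 (shut) to 1.0 (fully open); "finger_force": force on a finger pad.
Only numpy, scipy, OpenCV 4.12 (cv2) and the standard library are available. Lean on these libraries where they do the work, as an engineer would, in place of code of your own. Each camera call takes 0.05 s, during which the arm holds its last target. There are 200 camera calls.

## Working session

There is one attempt and no reset: what is moved stays moved. The work goes in short steps, Python scripts to look and compute and a tool call to move; the robot and the scene stay as the last step left them, time stands still between calls to the robot, and variables do not carry over. Pictures are saved under pics/ and viewed, at most 10 in all, crops included, and the job is handed in when it is done.

Besides the shell and the picture viewer there is one more tool, called after "Emit:" as name(argument=value, ...), one argument or row to a line, values as JSON. jog_arm: Moves the arm, as the interface text tells. Shift numbers are shares of 12 cm and turn numbers shares of pi/2 rad, none past 1 either way. Its arguments: {"type":"object","properties":{"increments":{"type":"array"},"force":{"type":"number"}},"required":["increments"]}

```bash
mkdir -p pics
cat > h.py <<'E'
import numpy as np, cv2
from plant import get_state, imaging, job, ctrl
def cap(n):
    s=get_state(); r=imaging.read_camera(n)
    if 'extrinsics' in r: r['T']=np.array(r['extrinsics'])
    else:
        from scipy.spatial.transform import Rotation as R
        T=np.eye(4);T[:3,:3]=R.from_quat(s['tcp_rot']).as_matrix();T[:3,3]=s['eef_pos']
        r['T']=T@np.array(r['mount'])
    return r
def cloud(r):
    K=np.array(r['camera_matrix']);d=r['depth'];h,w=d.shape
    v,u=np.mgrid[0:h,0:w]
    p=cv2.undistortPoints(np.stack([u,v],-1).reshape(-1,1,2).astype(np.float64),K,np.array(r['dist'],float)).reshape(h,w,2)
    P=np.stack([p[...,0]*d,-p[...,1]*d,-d],-1)
    W=P@r['T'][:3,:3].T+r['T'][:3,3]; W[d<=0]=np.nan
    return W
E
python3 - <<'E'
from h import *
for n in ('scene','top'):
    r=cap(n); cv2.imwrite(f'pics/{n}1.png',r['frame']); np.savez(f'{n}.npz',W=cloud(r),f=r['frame'],T=r['T'],K=r['camera_matrix'],dist=r['dist'])
    print(n,r['T'].round(3).tolist())
print(get_state(), ctrl.finger_overhang)
E
```

```text
scene [[0.723, 0.327, -0.608, -0.102], [-0.69, 0.327, -0.645, -0.724], [-0.012, 0.887, 0.462, 0.624], [0.0, 0.0, 0.0, 1.0]]
top [[0.004, 0.982, -0.187, 0.364], [-1.0, 0.003, -0.006, -0.052], [-0.006, 0.187, 0.982, 1.012], [0.0, 0.0, 0.0, 1.0]]
{'time': 0.1, 'qpos': array([ 1.09098743e+00,  2.87117829e-01,  1.57805035e+00, -2.76505795e-05,
        1.27860624e+00, -1.50000820e-01]), 'dq': array([-0.00209276, -0.00089523, -0.0026087 ,  0.00082021,  0.00138598,
        0.0006011 ]), 'joint_efforts': array([ 4.53273078e-04, -4.07294512e+01, -2.93700814e+01, -1.53066458e-04,
        3.46516434e-03, -5.12398145e-06]), 'eef_pos': array([0.21832772, 0.63813418, 0.25504758]), 'tcp_rot': array([ 1.64153631e-01,  9.86434182e-01, -1.04133612e-03, -3.25289771e-04]), 'contact_force': array([ 0.95755691, -0.31910888,  0.55542752]), 'wrist_torque': array([ 0.01215258, -0.0008086 ,  0.02289156]), 'finger_force': 0.0, 'opening': 1.001830827906488} 0.025
```

View pics/scene1.png

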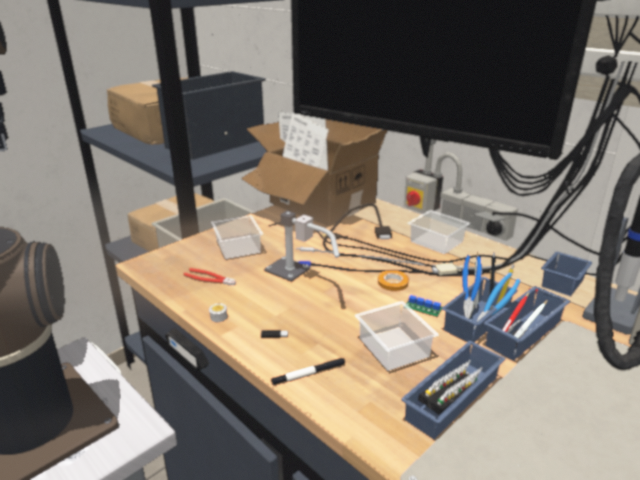

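View pics/top1.png

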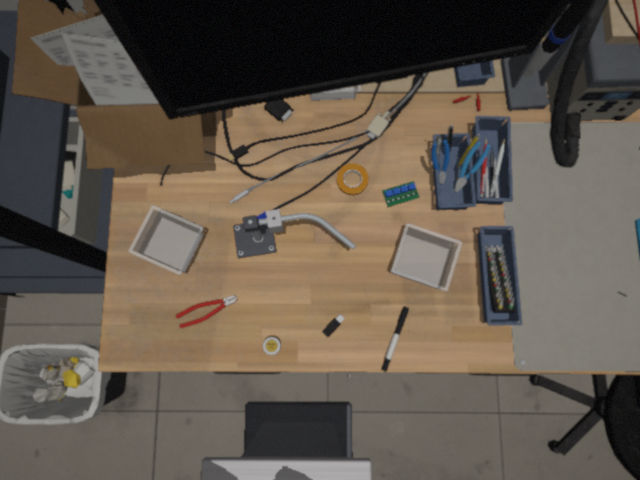

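Top view: holder at (255,238), block at about (270,218), rod running right and bending to its end at (352,246). Clear tubs: A at top (168,240), B at top (426,257), C at scene (440,230), hidden under the monitor in the top view. B looks farthest right (-y); I'll measure all three and confirm with one crop.

Run:
```python
from h import *
t=np.load('top.npz');s=np.load('scene.npz')
W=t['W'];S=s['W']
def q(n,W,us): 
    for u,v in us: print(n,(u,v),W[v,u].round(4))
q('top',W,[(168,240),(426,257),(255,246),(262,215),(272,217),(277,224),(290,218),(310,220),(330,230),(340,237),(350,245),(420,330)])
q('scene',S,[(238,238),(440,232),(440,240),(397,335),(290,215),(303,225)])
# heights of points near the holder
m=(W[...,2]>.1)&(W[...,2]<.16)
v,u=np.nonzero(m[195:260,225:365]);v+=195;u+=225
P=W[v,u]
for a,b,p in list(zip(u,v,P))[::12]: print(a,b,p.round(3))
im=t['f'];c1=cv2.resize(im[190:265,225:365],None,fx=5,fy=5,interpolation=cv2.INTER_CUBIC)
c2=cv2.resize(im[215:300,380:470],(200,189));c=np.zeros((375+190,700,3),np.uint8);c[:375]=c1;c[375:564,:200]=c2
c3=cv2.resize(s['f'][190:290,250:360],(208,189));c[375:564,210:418]=c3
c4=cv2.resize(s['f'][200:260,395:480],(268,189));c[375:564,425:693]=c4
cv2.imwrite('pics/crop1.png',c)
```

```text
top (168, 240) [5.711e-01 2.477e-01 4.000e-04]
top (426, 257) [ 0.5374 -0.2769  0.0013]
top (255, 246) [0.5575 0.0687 0.0092]
top (262, 215) [0.6227 0.0563 0.0065]
top (272, 217) [0.584  0.0239 0.1429]
top (277, 224) [0.5722 0.0151 0.1393]
top (290, 218) [ 0.5843 -0.0076  0.1351]
top (310, 220) [ 0.6148 -0.042  -0.0031]
top (330, 230) [ 0.5629 -0.079   0.1334]
top (340, 237) [ 0.5502 -0.0967  0.1335]
top (350, 245) [ 0.5358 -0.1143  0.1336]
top (420, 330) [ 0.3917 -0.2594  0.0018]
scene (238, 238) [0.5348 0.1902 0.0507]
scene (440, 232) [ 0.9641 -0.0719  0.0059]
scene (440, 240) [ 0.8824 -0.1242  0.0332]
scene (397, 335) [ 0.5628 -0.2515  0.0018]
scene (290, 215) [0.5733 0.05   0.1429]
scene (303, 225) [0.5689 0.0055 0.1365]
277 209 [0.599 0.015 0.142]
267 211 [0.595 0.033 0.141]
279 211 [0.595 0.012 0.142]
277 212 [0.594 0.015 0.142]
275 213 [0.591 0.019 0.142]
304 213 [ 0.594 -0.033  0.134]
273 214 [0.589 0.022 0.143]
295 214 [ 0.591 -0.016  0.136]
307 214 [ 0.591 -0.038  0.137]
267 215 [0.588 0.033 0.142]
279 215 [0.588 0.012 0.141]
294 215 [ 0.59  -0.015  0.135]
306 215 [ 0.59  -
[... 1565 characters left out ...]
.564 0.068 0.143]
259 228 [0.57  0.049 0.118]
280 228 [0.569 0.011 0.121]
246 229 [0.563 0.07  0.14 ]
258 229 [0.566 0.05  0.125]
280 229 [0.57  0.012 0.111]
245 230 [0.563 0.072 0.133]
270 230 [0.566 0.029 0.117]
282 230 [0.57  0.009 0.102]
248 231 [0.563 0.068 0.122]
274 231 [0.567 0.023 0.104]
338 231 [ 0.562 -0.093  0.131]
339 232 [ 0.559 -0.095  0.134]
336 234 [ 0.555 -0.09   0.135]
340 235 [ 0.553 -0.097  0.137]
344 236 [ 0.553 -0.104  0.131]
342 238 [ 0.548 -0.1    0.136]
346 239 [ 0.546 -0.107  0.134]
342 241 [ 0.544 -0.1    0.128]
347 242 [ 0.541 -0.109  0.135]
351 243 [ 0.539 -0.116  0.135]
347 245 [ 0.537 -0.109  0.128]
352 246 [ 0.534 -0.118  0.133]
354 248 [ 0.531 -0.122  0.13 ]
```

View pics/crop1.png

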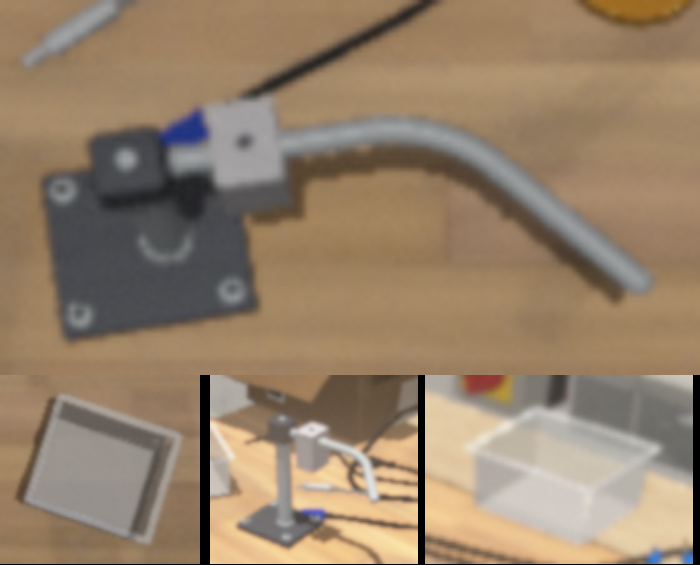

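The crop shows the block (grey, at crop (245,145)) on the rod next to the dark clamp head, and tub B at (100,470). By y, B (-0.277) is farther right than C (-0.12) and A (+0.25), so B is the tub. Next: fit the rod, block and tub.

```bash
cat > model.py <<'E'
import numpy as np
def rod(p,s):  # p=x,y,yaw,beta ; arc s from holder axis -> xy, heading
    x,y,a,b=p; s=np.atleast_1d(s).astype(float); R=.06
    s1=np.clip(s,None,.085); th=np.clip((s-.085)/R,0,b); s3=np.clip(s-.085-R*b,0,None)
    lx=s1+R*np.sin(th)+s3*np.cos(b); ly=-R*(1-np.cos(th))-s3*np.sin(b)
    return np.stack([x+lx*np.cos(a)-ly*np.sin(a),y+lx*np.sin(a)+ly*np.cos(a)],-1), a-th
E
python3 - <<'E'
from h import *; from model import rod
from scipy.optimize import least_squares
W=np.load('top.npz')['W']; f=np.load('top.npz')['f']
sub=W[195:262,225:365].reshape(-1,3); uu=np.tile(np.arange(225,365),67)
z=sub[:,2]
R=sub[(z>.122)&(z<.142)&(uu>286)][:,:2]
H=sub[(z>.137)&(z<.15)&(uu<262)]; B=sub[(z>.136)&(z<.15)&(uu>263)&(uu<284)]
h0=cv2.minAreaRect(H[:,:2].astype(np.float32)); b0=cv2.minAreaRect(B[:,:2].astype(np.float32))
print('head',h0,H.mean(0),'block',b0,B.mean(0),len(R))
def res(p):
    L=.085+.06*p[3]+.065
    s=np.linspace(.0,L,400); c,_=rod(p,s)
    d=np.linalg.norm(R[:,None]-c[None],axis=2).min(1)
    tip=R[np.argsort(-(R@np.array([-.6,-.8])))[:0]]
    proj=(c[-1]); dirn=c[-1]-c[-2]; dirn/=np.linalg.norm(dirn)
    e=np.percentile((R-proj)@dirn,98)
    return np.r_[d, 8*(e-.0), 8*(np.array(p[:2])-H.mean(0)[:2])*[1,1]]
for b in (.8,1.1,1.4):
    q=least_squares(res,[*H.mean(0)[:2],-1.5,b],loss='soft_l1',f_scale=.003)
    print(q.x.round(4),q.cost*1e6,np.degrees(q.x[2:]).round(1)); p=q.x
print('tip',rod(p,.15+.06*p[3]),'residual rim',np.abs(res(p)[:-3]).mean(), res(p)[-3:]/8)
np.save('p.npy',p)
c,_=rod(p,np.linspace(0,.15,1501)); i=np.linalg.norm(c-b0[0],axis=1).argmin(); print('block s',i*1e-4,'lat',np.linalg.norm(c[i]-b0[0]))
# tub
T=W[200:310,375:475].reshape(-1,3); rim=T[(T[:,2]>.045)&(T[:,2]<.058)]
print('tub',cv2.minAreaRect(rim[:,:2].astype(np.float32)),len(rim),T[np.abs(T[:,2])<.006].mean(0), np.median(rim[:,2]))
E
```

```text
head ((0.5757075548171997, 0.06210241839289665), (0.024092039093375206, 0.027381539344787598), 9.403148651123047) [0.57508415 0.06264514 0.14249479] block ((0.5832387804985046, 0.0190450306981802), (0.030782151967287064, 0.028910724446177483), 9.326849937438965) [0.58221951 0.02126399 0.1415609 ] 443
[ 0.5751  0.0626 -1.41    0.8637] 1426.7753827817153 [-80.8  49.5]
[ 0.5751  0.0626 -1.41    0.8637] 1426.7753703992255 [-80.8  49.5]
[ 0.5751  0.0626 -1.41    0.8637] 1426.7753780578853 [-80.8  49.5]
tip (array([[ 0.53322176, -0.11928137]]), array([-2.27367241])) residual rim 0.0025023582073565452 [-1.20226923e-04 -5.44608004e-06 -3.87394835e-05]
block s 0.0443 lat 0.0010814185723359226
tub ((0.5708186030387878, -0.280833899974823), (0.11400005221366882, 0.19121500849723816), 69.92434692382812) 943 [ 5.40620463e-01 -2.70516337e-01 -2.11012231e-05] 0.05153117940489793
```

Run:
```python
from h import *
W=np.load('top.npz')['W'];S=np.load('scene.npz')['W']
m=((W[...,2]>.046)&(W[...,2]<.058)).astype(np.uint8); m[:200]=0;m[310:]=0;m[:,:380]=0;m[:,470:]=0
n,l,st,_=cv2.connectedComponentsWithStats(m,connectivity=8)
k=1+st[1:,4].argmax();P=W[l==k]; print('tub rim',st[k],cv2.minAreaRect(P[:,:2].astype(np.float32)))
# own outline, cleaned by percentile along box axes
for a in range(-24,-11,2):
    t=np.radians(a);d=np.array([[np.cos(t),np.sin(t)],[-np.sin(t),np.cos(t)]]);q=P[:,:2]@d.T
    lo,hi=np.percentile(q,1.5,axis=0),np.percentile(q,98.5,axis=0);print(a,(hi-lo).round(4),(((lo+hi)/2)@d).round(4))
A=np.vstack([W.reshape(-1,3),S.reshape(-1,3)]);A=A[(A[:,2]>.15)&(A[:,0]>.1)&(A[:,0]<1.)&(abs(A[:,1])<.9)]
c=np.round(A[:,:2],1);u,i=np.unique(c,axis=0,return_inverse=True);i=i.ravel()
for j,x in enumerate(u):
    if (i==j).sum()>15: print(x,A[i==j,2].min().round(2),A[i==j,2].max().round(2),end=' | ')
```

```text
tub rim [391 223  71  68 771] ((0.5302947163581848, -0.26595714688301086), (0.1135493814945221, 0.10342658311128616), 70.79194641113281)
-24 [0.1063 0.1149] [ 0.5301 -0.2656]
-22 [0.104  0.1131] [ 0.5302 -0.2657]
-20 [0.1021 0.1118] [ 0.5302 -0.2656]
-18 [0.1023 0.1122] [ 0.5303 -0.2656]
-16 [0.104  0.1141] [ 0.5303 -0.2656]
-14 [0.1063 0.1161] [ 0.5304 -0.2656]
-12 [0.109 0.118] [ 0.5303 -0.2655]
[0.2 0.6] 0.24 0.4 | [0.2 0.7] 0.24 0.32 | [0.3 0.6] 0.36 0.5 | [0.5 0.4] 0.15 0.54 | [0.5 0.5] 0.15 0.54 | [0.5 0.6] 0.52 0.53 | [0.5 0.7] 0.52 0.53 | [0.5 0.8] 0.52 0.52 | [0.6 0.4] 0.15 0.54 | [0.6 0.5] 0.15 0.31 | [0.6 0.6] 0.15 0.31 | [0.6 0.7] 0.15 0.31 | [0.6 0.8] 0.15 0.26 | [0.6 0.9] 0.15 0.26 | [ 0.7 -0.2] 0.31 0.52 | [ 0.7 -0.1] 0.31 0.55 | [0.7 0. ] 0.31 0.55 | [0.7 0.1] 0.31 0.58 | [0.7 0.2] 0.32 0.58 | [0.7 0.4] 0.52 0.53 | [0.7 0.5] 0.15 0.32 | [0.7 0.7] 0.15 0.31 | [0.7 0.8] 0.25 0.26 | [0.7 0.9] 0.25 0.26 | [ 0.8 -0.6] 0.15 0.29 | [ 0.8 -0.5] 0.15 0.32 | [ 0.8 -0.4] 0.31 0.56 | [ 0.8 -0.3] 0.31 0.56 | [ 0.8 -0.2] 0.31 0.55 | [ 0.8 -0.1] 0.31 0.55 | [0.8 0.1] 0.16 0.23 | [0.8 0.2] 0.15 0.22 | [0.8 0.3] 0.15 0.2 | [0.8 0.4] 0.15 0.53 | [0.8 0.5] 0.15 0.32 | [0.8 0.7] 0.28 0.31 | [ 0.9 -0.6] 0.17 0.3 | [ 0.9 -0.5] 0.15 0.33 | [ 0.9 -0.4] 0.2 0.4 | [ 0.9 -0.3] 0.18 0.55 | [ 0.9 -0.2] 0.19 0.25 | [ 0.9 -0. ] 0.21 0.26 | [0.9 0.1] 0.18 0.23 | [0.9 0.2] 0.15 0.24 | [0.9 0.3] 0.15 0.26 | [0.9 0.4] 0.15 0.52 | [0.9 0.5] 0.15 0.32 | [0.9 0.6] 0.29 0.31 | [0.9 0.7] 0.28 0.31 | [ 1.  -0.4] 0.15 0.55 | [ 1.  -0.3] 0.15 0.55 | [ 1.  -0.2] 0.23 0.25 | [1.  0.1] 0.19 0.23 | [1.  0.2] 0.15 0.2 | [1.  0.3] 0.15 0.18 | [1.  0.4] 0.15 0.2 | [1.  0.5] 0.15 0.2 |
```

Emit:
jog_arm(
  increments=[
    {"dx": 0.1,"dy": -1,"dz": 0,"az": -0.2,"gripper": 1},
    {"dx": 0.1,"dy": -1,"az": -0.2,"gripper": 1},
    {"dx": 0.1,"dy": -1,"az": -0.2,"gripper": 1},
  ],
  force=20,
)

```text
$.increments[0]: bad value
```

Emit:
jog_arm(
  increments=[
    {"dx": 0.1,"dy": -1,"az": -0.2,"gripper": 1},
    {"dx": 0.1,"dy": -1,"az": -0.2,"gripper": 1},
    {"dx": 0.1,"dy": -1,"az": -0.2,"gripper": 1},
  ],
)

```text
$.increments[0]: bad value
```

Run:
```python
from h import *
s=get_state();print(s['time'],s['eef_pos'],s['qpos'].round(2),s['contact_force'])
W=np.load('top.npz')['W'].reshape(-1,3);S=np.load('scene.npz')['W'].reshape(-1,3)
A=np.vstack([W,S])
for lo in(-.3,-.2,-.1,0,.1,.2):
    q=A[(A[:,2]>.3)&(A[:,0]>.55)&(A[:,1]>lo)&(A[:,1]<lo+.1)];print(lo,len(q),np.percentile(q[:,0],1))
```

```text
0.1 [0.21832772 0.63813418 0.25504758] [ 1.09  0.29  1.58 -0.    1.28 -0.15] [ 0.95755691 -0.31910888  0.55542752]
-0.3 13648 0.7622107533172826
-0.2 13381 0.7421412720671731
-0.1 13604 0.7221935025467056
0 14454 0.7013983418446197
0.1 9921 0.6857968090131659Traceback (most recent call last):
  File "<stdin>", line 6, in <module>
    return _quantile_unchecked(
        a, q, axis, out, overwrite_input, method, keepdims, weights)
    return _ureduce(a,
                    func=_quantile_ureduce_func,
    ...<5 lines>...
                    overwrite_input=overwrite_input,
                    method=method)
    r = func(a, **kwargs)
    result = _quantile(arr,
                       quantiles=q,
    ...<2 lines>...
                       out=out,
                       weights=wgt)
    slices_having_nans = np.isnan(arr[-1, ...])
                                  ~~~^^^^^^^^^
IndexError: index -1 is out of bounds for axis 0 with size 0
```

Perhaps every key is required, as floats. I'll give all of them.

Emit:
jog_arm(
  increments=[
    {"dx": 0.1,"dy": -1.0,"dz": 0.0,"ax": 0.0,"ay": 0.0,"az": -0.2,"gripper": 1.0},
    {"dx": 0.1,"dy": -1.0,"dz": 0.0,"ax": 0.0,"ay": 0.0,"az": -0.2,"gripper": 1.0},
    {"dx": 0.1,"dy": -1.0,"dz": 0.0,"ax": 0.0,"ay": 0.0,"az": -0.2,"gripper": 1.0},
  ],
  force=20,
)

```text
time: 0.4
eef_pos: [0.2301, 0.5153, 0.2545]
tcp_rot: [0.318, 0.948, -0.002, -0.0]
contact_force: [-0.9, -0.3, 0.6]
opening: 0.998
finger_force: 0.0
```

Emit:
jog_arm(
  increments=[
    {"dx": 0.1,"dy": -1.0,"dz": 0.0,"ax": 0.0,"ay": 0.0,"az": -0.2,"gripper": 1.0},
    {"dx": 0.1,"dy": -1.0,"dz": 0.0,"ax": 0.0,"ay": 0.0,"az": -0.2,"gripper": 1.0},
    {"dx": 0.1,"dy": -1.0,"dz": 0.0,"ax": 0.0,"ay": 0.0,"az": -0.2,"gripper": 1.0},
  ],
)

```text
time: 0.7
eef_pos: [0.242, 0.3954, 0.2551]
tcp_rot: [0.463, 0.886, -0.001, -0.0]
contact_force: [-0.6, 0.1, -0.2]
opening: 1.002
finger_force: 0.0
```

Emit:
jog_arm(
  increments=[
    {"dx": 0.9,"dy": -1.0,"dz": 0.0,"ax": 0.0,"ay": 0.0,"az": -0.2,"gripper": 1.0},
    {"dx": 0.9,"dy": -1.0,"dz": 0.0,"ax": 0.0,"ay": 0.0,"az": -0.2,"gripper": 1.0},
    {"dx": 0.9,"dy": -1.0,"dz": 0.0,"ax": 0.0,"ay": 0.0,"az": -0.2,"gripper": 1.0},
    {"dx": 0.9,"dy": -1.0,"dz": 0.0,"ax": 0.0,"ay": 0.0,"az": -0.2,"gripper": 1.0},
  ],
)

```text
time: 1.1
eef_pos: [0.3527, 0.2756, 0.2562]
tcp_rot: [0.596, 0.803, -0.0, 0.001]
contact_force: [0.2, 0.5, -0.1]
opening: 0.999
finger_force: 0.0
```

Emit:
jog_arm(
  increments=[
    {"dx": 0.9,"dy": -1.0,"dz": 0.0,"ax": 0.0,"ay": 0.0,"az": -0.088,"gripper": 1.0},
    {"dx": 0.9,"dy": -1.0,"dz": 0.0,"ax": 0.0,"ay": 0.0,"az": -0.088,"gripper": 1.0},
    {"dx": 0.9,"dy": -1.0,"dz": 0.0,"ax": 0.0,"ay": 0.0,"az": -0.088,"gripper": 1.0},
    {"dx": 0.9,"dy": -1.0,"dz": 0.0,"ax": 0.0,"ay": 0.0,"az": -0.088,"gripper": 1.0},
  ],
)

```text
time: 1.5
eef_pos: [0.4607, 0.1559, 0.2561]
tcp_rot: [0.65, 0.76, -0.0, 0.0]
contact_force: [0.2, 1.1, -0.3]
opening: 0.998
finger_force: 0.0
```

Emit:
jog_arm(
  increments=[
    {"dx": 1.0,"dy": -1.0,"dz": 0.0,"ax": 0.0,"ay": 0.0,"az": 0.0,"gripper": 1.0},
    {"dx": 1.0,"dy": -1.0,"dz": 0.0,"ax": 0.0,"ay": 0.0,"az": 0.0,"gripper": 1.0},
    {"dx": 1.0,"dy": -1.0,"dz": 0.0,"ax": 0.0,"ay": 0.0,"az": 0.0,"gripper": 1.0},
    {"dx": 1.0,"dy": -1.0,"dz": 0.0,"ax": 0.0,"ay": 0.0,"az": 0.0,"gripper": 1.0},
    {"dx": 1.0,"dy": -1.0,"dz": 0.0,"ax": 0.0,"ay": 0.0,"az": 0.0,"gripper": 1.0},
  ],
)

```text
time: 2.0
eef_pos: [0.5796, 0.0376, 0.2555]
tcp_rot: [0.649, 0.761, -0.0, -0.001]
contact_force: [-0.6, -0.1, 0.2]
opening: 0.999
finger_force: 0.0
```

Run:
```python
from h import *
r=cap('wrist'); cv2.imwrite('pics/w1.png',r['frame']); np.savez('w1.npz',W=cloud(r),f=r['frame'],T=r['T'],K=r['camera_matrix'],dist=r['dist'])
print(get_state()['qpos'].round(2),r['T'].round(3).tolist(),(r['depth']>0).mean())
```

```text
[-0.11  0.08  1.82  0.    1.25 -0.27] [[0.987, -0.153, -0.04, 0.569], [0.158, 0.951, 0.264, 0.103], [-0.002, -0.267, 0.964, 0.373], [0.0, 0.0, 0.0, 1.0]] 0.9959244791666667
```

View pics/w1.png

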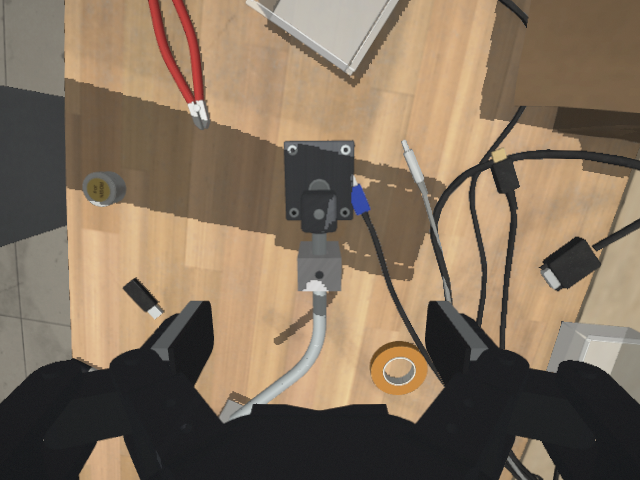

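Wrist view: head at (320,210), block at (320,268), rod running down and bending left to about (235,405). Refit from this close view.

Run:
```python
from h import *; from model import rod
from scipy.optimize import least_squares
d=np.load('w1.npz');W=d['W']
v,u=np.mgrid[0:480,0:640]; z=W[...,2]
def pts(a,b,c,e,lo,hi): 
    m=(u>=a)&(u<b)&(v>=c)&(v<e)&(z>lo)&(z<hi); return W[m]
H=pts(290,350,180,236,.136,.15);B=pts(285,355,236,296,.136,.15);R=pts(240,335,297,405,.12,.142);R0=pts(305,335,232,250,.12,.1365)
for n,P in(('head',H),('block',B)):
    t=np.radians(9.2);D=np.array([[np.cos(t),np.sin(t)],[-np.sin(t),np.cos(t)]]);q=P[:,:2]@D.T
    lo,hi=np.percentile(q,1,axis=0),np.percentile(q,99,axis=0)
    print(n,cv2.minAreaRect(P[:,:2].astype(np.float32)),np.median(P[:,2]),hi-lo,((lo+hi)/2)@D)
    if n=='head':hc=((lo+hi)/2)@D
    else: bc=((lo+hi)/2)@D
R=np.vstack([R,R0])[:,:2];print(len(R),len(R0))
p0=np.load('p.npy')
def res(p):
    c,_=rod(p,np.linspace(0,.2,400)); dd=np.linalg.norm(R[:,None]-c[None],axis=2).min(1)
    return np.r_[dd,20*(p[:2]-hc)]
q=least_squares(res,p0,loss='soft_l1',f_scale=.003);p=q.x
print(p0.round(4),p.round(4),np.degrees(p[2:]),'mean',res(p)[:-2].mean(),res(p)[-2:]/20)
np.save('p2.npy',p)
c,_=rod(p,np.linspace(0,.1,1001));i=np.linalg.norm(c-bc,axis=1).argmin();print('block s',i*1e-4,'off',np.linalg.norm(c[i]-bc),c[i])
print('tip',rod(p,.15+.06*p[3]),rod(p0,.15+.06*p0[3]))
print(get_state()['eef_pos'])
```

```text
head ((0.575637698173523, 0.060526371002197266), (0.02389811910688877, 0.027717022225260735), 9.1742582321167) 0.1423841379020851 [0.02358483 0.02510508] [0.57547333 0.06166206]
block ((0.5815288424491882, 0.02614906243979931), (0.02968948520720005, 0.03766777366399765), 8.70753288269043) 0.1415174948369704 [0.02931612 0.02399596] [0.58247072 0.01976883]
2016 265
[ 0.5751  0.0626 -1.41    0.8637] [ 0.5756  0.0619 -1.4126  0.9163] [-80.93491501  52.5004593 ] mean 0.0023680249351872963 [0.00012343 0.00022855]
block s 0.0427 off 0.00015303298954331957 [0.58232442 0.01972393]
tip (array([[ 0.52861764, -0.11995305]]), array([-2.32888662])) (array([[ 0.53322176, -0.11928137]]), array([-2.27367241]))
[0.57851223 0.03883919 0.25543128]
```

Emit:
jog_arm(
  increments=[
    {"dx": 0.028,"dy": -0.161,"dz": -0.1,"ax": 0.0,"ay": 0.0,"az": 0.002,"gripper": 1.0},
    {"dx": 0.028,"dy": -0.161,"dz": -0.4,"ax": 0.0,"ay": 0.0,"az": 0.002,"gripper": 1.0},
    {"dx": 0.028,"dy": -0.161,"dz": -0.7,"ax": 0.0,"ay": 0.0,"az": 0.002,"gripper": 1.0},
    {"dx": 0.028,"dy": -0.161,"dz": -1.0,"ax": 0.0,"ay": 0.0,"az": 0.002,"gripper": 1.0},
    {"dx": 0.028,"dy": -0.161,"dz": -1.0,"ax": 0.0,"ay": 0.0,"az": 0.002,"gripper": 1.0},
  ],
)

```text
time: 2.55
eef_pos: [0.5766, 0.0219, 0.1302]
tcp_rot: [0.646, 0.763, -0.003, -0.006]
contact_force: [-0.6, 0.2, -0.9]
opening: 0.996
finger_force: 0.0
```

Emit:
jog_arm(
  increments=[
    {"dx": 0.0,"dy": 0.0,"dz": -0.067,"ax": 0.0,"ay": 0.0,"az": 0.0,"gripper": 0.2},
    {"dx": 0.0,"dy": 0.0,"dz": -0.067,"ax": 0.0,"ay": 0.0,"az": 0.0,"gripper": 0.0},
    {"dx": 0.0,"dy": 0.0,"dz": -0.067,"ax": 0.0,"ay": 0.0,"az": 0.0,"gripper": -0.1},
    {"dx": 0.0,"dy": 0.0,"dz": -0.067,"ax": 0.0,"ay": 0.0,"az": 0.0,"gripper": -0.1},
    {"dx": 0.0,"dy": 0.0,"dz": -0.067,"ax": 0.0,"ay": 0.0,"az": 0.0,"gripper": -0.1},
    {"dx": 0.0,"dy": 0.0,"dz": -0.067,"ax": 0.0,"ay": 0.0,"az": 0.0,"gripper": -0.1},
  ],
  force=20,
)

```text
time: 3.15
eef_pos: [0.5823, 0.0192, 0.129]
tcp_rot: [0.647, 0.762, 0.0, 0.001]
contact_force: [0.9, -0.1, 0.0]
opening: 0.448
finger_force: 0.0
```

Emit:
jog_arm(
  increments=[
    {"dx": 0.0,"dy": 0.0,"dz": 0.0,"ax": 0.0,"ay": 0.0,"az": 0.0,"gripper": -0.22},
    {"dx": 0.0,"dy": 0.0,"dz": 0.0,"ax": 0.0,"ay": 0.0,"az": 0.0,"gripper": -0.24},
    {"dx": 0.0,"dy": 0.0,"dz": 0.0,"ax": 0.0,"ay": 0.0,"az": 0.0,"gripper": -0.26},
    {"dx": 0.0,"dy": 0.0,"dz": 0.0,"ax": 0.0,"ay": 0.0,"az": 0.0,"gripper": -0.27},
  ],
)

```text
time: 3.55
eef_pos: [0.5819, 0.0193, 0.1282]
tcp_rot: [0.647, 0.762, -0.0, -0.0]
contact_force: [1.0, 0.5, -0.3]
opening: 0.366
finger_force: 0.0
```

Emit:
jog_arm(
  increments=[
    {"dx": 0.0,"dy": 0.0,"dz": 0.0,"ax": 0.0,"ay": 0.0,"az": 0.0,"gripper": -0.28},
    {"dx": 0.0,"dy": 0.0,"dz": 0.0,"ax": 0.0,"ay": 0.0,"az": 0.0,"gripper": -0.29},
    {"dx": 0.0,"dy": 0.0,"dz": 0.0,"ax": 0.0,"ay": 0.0,"az": 0.0,"gripper": -0.3},
    {"dx": 0.0,"dy": 0.0,"dz": 0.0,"ax": 0.0,"ay": 0.0,"az": 0.0,"gripper": -0.31},
    {"dx": 0.0,"dy": 0.0,"dz": 0.0,"ax": 0.0,"ay": 0.0,"az": 0.0,"gripper": -0.32},
  ],
)

```text
time: 4.05
eef_pos: [0.582, 0.0193, 0.1284]
tcp_rot: [0.647, 0.762, 0.0, 0.0]
contact_force: [1.0, -0.1, -0.5]
opening: 0.35
finger_force: 20.6
```

Emit:
jog_arm(
  increments=[
    {"dx": 0.0,"dy": 0.0,"dz": 0.008,"ax": 0.0,"ay": 0.0,"az": 0.0,"gripper": -0.4},
    {"dx": 0.0,"dy": 0.0,"dz": 0.0165,"ax": 0.0,"ay": 0.0,"az": 0.0,"gripper": -0.4},
    {"dx": 0.0,"dy": 0.0,"dz": 0.0165,"ax": 0.0,"ay": 0.0,"az": 0.0,"gripper": -0.4},
  ],
  force=25,
)

```text
time: 4.35
eef_pos: [0.5817, 0.0193, 0.1302]
tcp_rot: [0.647, 0.762, -0.0, -0.0]
contact_force: [-0.2, 0.7, -1.2]
opening: 0.354
finger_force: 25.9
```

Emit:
jog_arm(
  increments=[
    {"dx": 0.004,"dy": -0.026,"dz": 0.0,"ax": 0.0,"ay": 0.0,"az": 0.0,"gripper": -0.4},
    {"dx": 0.008,"dy": -0.051,"dz": 0.0,"ax": 0.0,"ay": 0.0,"az": 0.0,"gripper": -0.4},
    {"dx": 0.012,"dy": -0.077,"dz": 0.0,"ax": 0.0,"ay": 0.0,"az": 0.0,"gripper": -0.4},
    {"dx": 0.016,"dy": -0.103,"dz": 0.0,"ax": 0.0,"ay": 0.0,"az": 0.0,"gripper": -0.4},
    {"dx": 0.016,"dy": -0.103,"dz": 0.0,"ax": 0.0,"ay": 0.0,"az": 0.0,"gripper": -0.4},
  ],
)

```text
time: 4.85
eef_pos: [0.584, 0.0064, 0.1303]
tcp_rot: [0.647, 0.762, -0.0, 0.0]
contact_force: [-0.3, 0.3, -1.0]
opening: 0.35
finger_force: 25.9
```

Emit:
jog_arm(
  increments=[
    {"dx": 0.004,"dy": -0.026,"dz": 0.0,"ax": 0.0,"ay": 0.0,"az": 0.0,"gripper": -0.4},
    {"dx": 0.008,"dy": -0.051,"dz": 0.0,"ax": 0.0,"ay": 0.0,"az": 0.0,"gripper": -0.4},
    {"dx": 0.012,"dy": -0.077,"dz": 0.0,"ax": 0.0,"ay": 0.0,"az": 0.0,"gripper": -0.4},
    {"dx": 0.016,"dy": -0.103,"dz": 0.0,"ax": 0.0,"ay": 0.0,"az": 0.0,"gripper": -0.4},
    {"dx": 0.016,"dy": -0.103,"dz": 0.0,"ax": 0.0,"ay": 0.0,"az": 0.0,"gripper": -0.4},
  ],
)

```text
time: 5.35
eef_pos: [0.5859, -0.0058, 0.1303]
tcp_rot: [0.647, 0.762, 0.0, 0.0]
contact_force: [0.3, 0.3, -0.6]
opening: 0.348
finger_force: 25.9
```

Run:
```python
from h import *
r=cap('top');W=cloud(r);np.savez('top2.npz',W=W,f=r['frame'],T=r['T'],K=r['camera_matrix'],dist=r['dist'])
r=cap('wrist');np.savez('w2.npz',W=cloud(r),f=r['frame'],T=r['T'],K=r['camera_matrix'],dist=r['dist'])
f=r['frame'];cv2.imwrite('pics/w2.png',f)
s=get_state();print(s['contact_force'],s['wrist_torque'],s['eef_pos'],s['finger_force'])
```

```text
[ 0.25291153  0.01391665 -1.74104645] [ 0.01571918  0.00959934 -0.01437403] [ 0.58577226 -0.00550469  0.1302512 ] 25.8543648943305
```

View pics/w2.png

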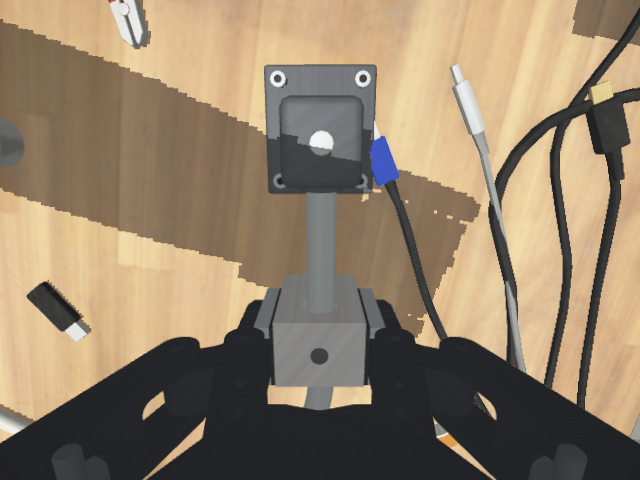

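Run:
```python
from h import *; from model import rod
p=np.load('p2.npy')
for n,fn in(('top','top.npz'),('w1','w1.npz')):
    W=np.load(fn)['W'];v,u=np.mgrid[0:480,0:640]
    m=(W[...,2]>.12)&(W[...,2]<.142)&(W[...,1]<-.074)&(W[...,1]>-.125)&(W[...,0]>.51)&(W[...,0]<.60)
    if n=='w1': m&=(u<330)&(v>330)&(u>215)
    P=W[m][:,:2]
    l=cv2.fitLine(P.astype(np.float32),cv2.DIST_HUBER,0,.001,.001).ravel()
    dv=l[:2]*np.sign(-l[1]);d=(P-l[2:])@np.array([-dv[1],dv[0]]);a=(P-l[2:])@dv
    print(n,len(P),np.degrees(np.arctan2(dv[1],dv[0])).round(1),l[2:],'width',np.percentile(d,[2,98]).round(4),'ends',(l[2:]+dv*np.percentile(a,1)).round(4),(l[2:]+dv*np.percentile(a,99.5)).round(4),'px',u[m].min(),u[m].max(),v[m].min(),v[m].max())
    for b in (49,51,53,55):
        q=[*p[:3],np.radians(b)];c,h=rod(q,np.linspace(0,.2,2001));k=np.linalg.norm(c-l[2:],axis=1).argmin()
        print(b,'lateral',((l[2:]-c[k])@np.array([-np.sin(h[k]),np.cos(h[k])])).round(4),'head',np.degrees(h[-1]).round(1),'tip',rod(q,.15+.06*q[3])[0])
```

```text
top 194 -131.4 [ 0.5529891  -0.09631093] width [-0.0048  0.0055] ends [ 0.5715 -0.0753] [ 0.5315 -0.1207] px 328 355 223 248
49 lateral -0.0006 head -129.9 tip [[ 0.5340203  -0.11985646]]
51 lateral 0.0006 head -131.9 tip [[ 0.53093413 -0.11995207]]
53 lateral 0.0017 head -133.9 tip [[ 0.52784651 -0.11993992]]
55 lateral 0.0027 head -135.9 tip [[ 0.52476119 -0.11982001]]
w1 672 -133.5 [ 0.5550779  -0.09288141] width [-0.0035  0.005 ] ends [ 0.574  -0.0729] [ 0.531  -0.1182] px 229 296 376 419
49 lateral -0.0012 head -129.9 tip [[ 0.5340203  -0.11985646]]
51 lateral -0.0001 head -131.9 tip [[ 0.53093413 -0.11995207]]
53 lateral 0.0008 head -133.9 tip [[ 0.52784651 -0.11993992]]
55 lateral 0.0017 head -135.9 tip [[ 0.52476119 -0.11982001]]
```

```bash
cat > plan.py <<'E'
import sys; from model import rod; import numpy as np
def pose(p,s):
    t=np.linspace(-.012,.012,49); c,h=rod(p,np.r_[s+t]); a=np.arctan2(*(c[-1]-c[0])[::-1])
    n=np.array([-np.sin(a),np.cos(a)]); d=(c-c[24])@n
    return c[24]+n*(d.max()+d.min())/2, a, (d.max()-d.min())/2
if __name__=='__main__':
    s0,step,ncall,rows,beta=[float(x) for x in sys.argv[1:6]]
    p=np.load('p2.npy');p[3]=np.radians(beta)
    for k in range(int(ncall)):
        b,a0,_=pose(p,s0); print('start s',round(s0,4),b.round(4),np.degrees(a0).round(1))
        for i in range(1,int(rows)+1):
            c,a,e=pose(p,s0+step*i); d=(c-b)/.12
            print(f'  {d[0]:.3f} {d[1]:.3f} az {(a-a0)/(np.pi/2):.3f}',end=';')
        print(); s0+=step*rows
E
python3 plan.py .0677 .003 6 8 51
```

```text
start s 0.0677 [ 0.5863 -0.005 ] -80.9
  0.004 -0.025 az 0.000;  0.008 -0.049 az -0.000;  0.012 -0.074 az -0.003;  0.015 -0.099 az -0.010;  0.019 -0.124 az -0.021;  0.021 -0.148 az -0.036;  0.023 -0.173 az -0.054;  0.024 -0.198 az -0.077;
start s 0.0917 [ 0.5891 -0.0287] -87.9
  0.000 -0.025 az -0.027;  -0.001 -0.050 az -0.057;  -0.003 -0.074 az -0.089;  -0.006 -0.099 az -0.121;  -0.010 -0.123 az -0.153;  -0.016 -0.147 az -0.185;  -0.023 -0.171 az -0.217;  -0.031 -0.194 az -0.248;
start s 0.1157 [ 0.5855 -0.0521] -110.3
  -0.009 -0.023 az -0.032;  -0.019 -0.046 az -0.064;  -0.031 -0.067 az -0.095;  -0.043 -0.089 az -0.127;  -0.057 -0.110 az -0.155;  -0.071 -0.130 az -0.179;  -0.085 -0.150 az -0.199;  -0.101 -0.170 az -0.216;
start s 0.1397 [ 0.5734 -0.0724] -129.7
  -0.016 -0.019 az -0.012;  -0.032 -0.038 az -0.020;  -0.049 -0.057 az -0.025;  -0.066 -0.075 az -0.025;  -0.082 -0.094 az -0.025;  -0.099 -0.113 az -0.025;  -0.116 -0.131 az -0.025;  -0.132 -0.150 az -0.025;
start s 0.1637 [ 0.5575 -0.0904] -131.9
  -0.017 -0.019 az 0.000;  -0.033 -0.037 az 0.000;  -0.050 -0.056 az 0.000;  -0.067 -0.074 az 0.000;  -0.084 -0.093 az 0.000;  -0.100 -0.112 az 0.000;  -0.117 -0.130 az 0.000;  -0.134 -0.149 az 0.000;
start s 0.1877 [ 0.5414 -0.1083] -131.9
  -0.017 -0.019 az -0.000;  -0.033 -0.037 az -0.000;  -0.050 -0.056 az 0.000;  -0.067 -0.074 az -0.000;  -0.084 -0.093 az -0.000;  -0.100 -0.112 az -0.000;  -0.117 -0.130 az -0.000;  -0.134 -0.149 az 0.000;
```

Emit:
jog_arm(
  increments=[
    {"dx": 0.004,"dy": -0.025,"dz": 0.0,"ax": 0.0,"ay": 0.0,"az": 0.0,"gripper": -0.4},
    {"dx": 0.008,"dy": -0.049,"dz": 0.0,"ax": 0.0,"ay": 0.0,"az": 0.0,"gripper": -0.4},
    {"dx": 0.012,"dy": -0.074,"dz": 0.0,"ax": 0.0,"ay": 0.0,"az": -0.003,"gripper": -0.4},
    {"dx": 0.015,"dy": -0.099,"dz": 0.0,"ax": 0.0,"ay": 0.0,"az": -0.01,"gripper": -0.4},
    {"dx": 0.019,"dy": -0.124,"dz": 0.0,"ax": 0.0,"ay": 0.0,"az": -0.021,"gripper": -0.4},
    {"dx": 0.019,"dy": -0.124,"dz": 0.0,"ax": 0.0,"ay": 0.0,"az": -0.021,"gripper": -0.4},
  ],
)

```text
time: 6.05
eef_pos: [0.5882, -0.0208, 0.1303]
tcp_rot: [0.66, 0.751, 0.0, 0.0]
contact_force: [-0.4, 0.8, -1.3]
opening: 0.347
finger_force: 25.8
```

Emit:
jog_arm(
  increments=[
    {"dx": 0.002,"dy": -0.024,"dz": 0.0,"ax": 0.0,"ay": 0.0,"az": -0.015,"gripper": -0.4},
    {"dx": 0.004,"dy": -0.049,"dz": 0.0,"ax": 0.0,"ay": 0.0,"az": -0.033,"gripper": -0.4},
    {"dx": 0.005,"dy": -0.074,"dz": 0.0,"ax": 0.0,"ay": 0.0,"az": -0.056,"gripper": -0.4},
    {"dx": 0.005,"dy": -0.074,"dz": 0.0,"ax": 0.0,"ay": 0.0,"az": -0.056,"gripper": -0.4},
  ],
)

```text
time: 6.45
eef_pos: [0.5887, -0.0296, 0.1303]
tcp_rot: [0.692, 0.722, -0.0, 0.0]
contact_force: [-0.6, 0.1, -0.6]
opening: 0.349
finger_force: 25.8
```

Run:
```python
from h import *
s=get_state();print(s['contact_force'],s['wrist_torque'],s['eef_pos'],s['tcp_rot'])
```

```text
[-0.56201084  0.10920922 -0.64504473] [ 0.00825092 -0.05091557 -0.00941368] [ 0.5886811  -0.02955274  0.13028493] [ 6.92398531e-01  7.21515262e-01 -1.68829129e-05  2.88620954e-05]
```

Emit:
jog_arm(
  increments=[
    {"dx": 0.0,"dy": -0.025,"dz": 0.0,"ax": 0.0,"ay": 0.0,"az": -0.027,"gripper": -0.4},
    {"dx": -0.001,"dy": -0.05,"dz": 0.0,"ax": 0.0,"ay": 0.0,"az": -0.057,"gripper": -0.4},
    {"dx": -0.003,"dy": -0.074,"dz": 0.0,"ax": 0.0,"ay": 0.0,"az": -0.089,"gripper": -0.4},
    {"dx": -0.006,"dy": -0.099,"dz": 0.0,"ax": 0.0,"ay": 0.0,"az": -0.121,"gripper": -0.4},
    {"dx": -0.006,"dy": -0.099,"dz": 0.0,"ax": 0.0,"ay": 0.0,"az": -0.121,"gripper": -0.4},
  ],
)

```text
time: 6.95
eef_pos: [0.5879, -0.0413, 0.1303]
tcp_rot: [0.757, 0.653, -0.0, -0.0]
contact_force: [-0.0, 0.5, -1.1]
opening: 0.351
finger_force: 25.8
```

Run:
```python
from h import *
s=get_state();print(s['contact_force'],s['wrist_torque'],s['eef_pos'],s['tcp_rot'])
```

```text
[-0.0140205   0.45210822 -1.07769568] [-0.02024215  0.01431964 -0.01694734] [ 0.58789437 -0.04125545  0.13025437] [ 7.57375690e-01  6.52979374e-01 -1.71296049e-05 -2.99417113e-05]
```

No contact and no twist. Continue through the bend.

Emit:
jog_arm(
  increments=[
    {"dx": -0.004,"dy": -0.024,"dz": 0.0,"ax": 0.0,"ay": 0.0,"az": -0.032,"gripper": -0.4},
    {"dx": -0.01,"dy": -0.048,"dz": 0.0,"ax": 0.0,"ay": 0.0,"az": -0.064,"gripper": -0.4},
    {"dx": -0.017,"dy": -0.072,"dz": 0.0,"ax": 0.0,"ay": 0.0,"az": -0.096,"gripper": -0.4},
    {"dx": -0.025,"dy": -0.095,"dz": 0.0,"ax": 0.0,"ay": 0.0,"az": -0.127,"gripper": -0.4},
    {"dx": -0.025,"dy": -0.095,"dz": 0.0,"ax": 0.0,"ay": 0.0,"az": -0.127,"gripper": -0.4},
  ],
)

```text
time: 7.45
eef_pos: [0.5849, -0.0525, 0.1303]
tcp_rot: [0.818, 0.575, -0.0, -0.0]
contact_force: [0.1, 0.2, -1.2]
opening: 0.349
finger_force: 25.8
```

```bash
cat > st.py <<'E'
from h import *
s=get_state();print(s['contact_force'].round(2),s['wrist_torque'].round(3),s['eef_pos'].round(4),s['tcp_rot'].round(4))
E
python3 st.py
```

```text
[ 0.08  0.22 -1.18] [ 0.029 -0.02  -0.026] [ 0.5849 -0.0525  0.1303] [ 0.8183  0.5747 -0.     -0.    ]
```

Emit:
jog_arm(
  increments=[
    {"dx": -0.009,"dy": -0.023,"dz": 0.0,"ax": 0.0,"ay": 0.0,"az": -0.032,"gripper": -0.4},
    {"dx": -0.019,"dy": -0.046,"dz": 0.0,"ax": 0.0,"ay": 0.0,"az": -0.064,"gripper": -0.4},
    {"dx": -0.019,"dy": -0.046,"dz": 0.0,"ax": 0.0,"ay": 0.0,"az": -0.064,"gripper": -0.4},
  ],
)

```text
time: 7.75
eef_pos: [0.5826, -0.058, 0.1302]
tcp_rot: [0.846, 0.533, 0.0, -0.0]
contact_force: [0.7, 1.0, -1.4]
opening: 0.349
finger_force: 25.8
```

```bash
python3 st.py
```

```text
[ 0.72  0.95 -1.38] [-0.024  0.005 -0.025] [ 0.5826 -0.058   0.1302] [ 0.846   0.5331  0.     -0.    ]
```

Emit:
jog_arm(
  increments=[
    {"dx": -0.012,"dy": -0.021,"dz": 0.0,"ax": 0.0,"ay": 0.0,"az": -0.031,"gripper": -0.4},
    {"dx": -0.024,"dy": -0.043,"dz": 0.0,"ax": 0.0,"ay": 0.0,"az": -0.063,"gripper": -0.4},
    {"dx": -0.024,"dy": -0.043,"dz": 0.0,"ax": 0.0,"ay": 0.0,"az": -0.063,"gripper": -0.4},
  ],
)

```text
time: 8.05
eef_pos: [0.5797, -0.0631, 0.1302]
tcp_rot: [0.871, 0.491, 0.0, -0.0]
contact_force: [-0.0, -0.0, -1.3]
opening: 0.343
finger_force: 25.8
```

```bash
python3 st.py
```

```text
[-0.03 -0.01 -1.29] [0.063 0.    0.019] [ 0.5797 -0.0631  0.1302] [ 8.713e-01  4.908e-01  0.000e+00 -1.000e-04]
```

Emit:
jog_arm(
  increments=[
    {"dx": -0.014,"dy": -0.021,"dz": 0.0,"ax": 0.0,"ay": 0.0,"az": -0.028,"gripper": -0.4},
    {"dx": -0.028,"dy": -0.041,"dz": 0.0,"ax": 0.0,"ay": 0.0,"az": -0.052,"gripper": -0.4},
    {"dx": -0.028,"dy": -0.041,"dz": 0.0,"ax": 0.0,"ay": 0.0,"az": -0.052,"gripper": -0.4},
  ],
)

```text
time: 8.35
eef_pos: [0.5764, -0.068, 0.1303]
tcp_rot: [0.891, 0.455, 0.0, -0.0]
contact_force: [-0.4, -0.8, -0.6]
opening: 0.349
finger_force: 25.8
```

```bash
python3 st.py
```

```text
[-0.39 -0.82 -0.58] [-0.027 -0.007  0.005] [ 0.5764 -0.068   0.1303] [ 0.8905  0.455   0.     -0.    ]
```

Emit:
jog_arm(
  increments=[
    {"dx": -0.014,"dy": -0.02,"dz": 0.0,"ax": 0.0,"ay": 0.0,"az": -0.02,"gripper": -0.4},
    {"dx": -0.03,"dy": -0.04,"dz": 0.0,"ax": 0.0,"ay": 0.0,"az": -0.037,"gripper": -0.4},
    {"dx": -0.03,"dy": -0.04,"dz": 0.0,"ax": 0.0,"ay": 0.0,"az": -0.037,"gripper": -0.4},
  ],
)

```text
time: 8.65
eef_pos: [0.5726, -0.073, 0.1302]
tcp_rot: [0.904, 0.428, -0.0, -0.0]
contact_force: [0.4, 0.7, -1.2]
opening: 0.348
finger_force: 25.8
```

```bash
python3 st.py
```

```text
[ 0.38  0.75 -1.25] [-0.045  0.005  0.045] [ 0.5726 -0.073   0.1302] [ 9.039e-01  4.278e-01 -1.000e-04 -0.000e+00]
```

Emit:
jog_arm(
  increments=[
    {"dx": -0.016,"dy": -0.019,"dz": 0.0,"ax": 0.0,"ay": 0.0,"az": -0.012,"gripper": -0.4},
    {"dx": -0.032,"dy": -0.038,"dz": 0.0,"ax": 0.0,"ay": 0.0,"az": -0.02,"gripper": -0.4},
    {"dx": -0.049,"dy": -0.057,"dz": 0.0,"ax": 0.0,"ay": 0.0,"az": -0.025,"gripper": -0.4},
    {"dx": -0.049,"dy": -0.057,"dz": 0.0,"ax": 0.0,"ay": 0.0,"az": -0.025,"gripper": -0.4},
  ],
)

```text
time: 9.05
eef_pos: [0.5666, -0.08, 0.1302]
tcp_rot: [0.912, 0.41, -0.0, -0.0]
contact_force: [-0.3, 0.4, -0.5]
opening: 0.347
finger_force: 25.8
```

```bash
python3 st.py
python3 - <<'E'
from h import *
r=cap('wrist');np.savez('w3.npz',W=cloud(r),f=r['frame'],T=r['T'],K=r['camera_matrix'],dist=r['dist'])
t=cap('top');np.savez('top3.npz',W=cloud(t),f=t['frame'])
cv2.imwrite('pics/w3.png',np.hstack([cv2.resize(r['frame'],(400,300)),cv2.resize(t['frame'][190:280,260:380],(400,300))]))
E
```

```text
[-0.25  0.37 -0.49] [-0.027 -0.001  0.039] [ 0.5666 -0.08    0.1302] [ 9.122e-01  4.099e-01 -1.000e-04 -1.000e-04]
```

View pics/w3.png

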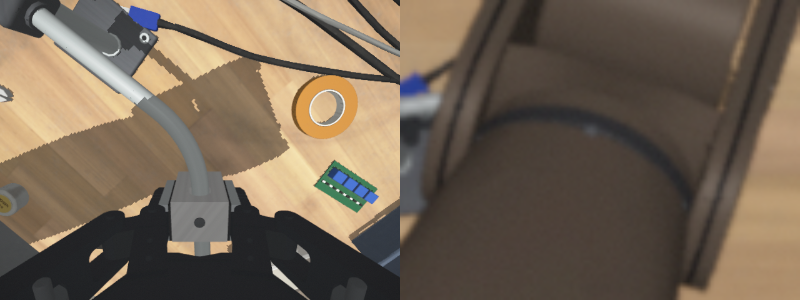

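Wrist view: the block (200,210) has rounded the bend. The rod enters near the centre and leaves below at (203,247). I'll check the rod's offset and heading where it leaves the block.

Run:
```python
from h import *; from model import rod
d=np.load('w3.npz');W=d['W'];v,u=np.mgrid[0:480,0:640];z=W[...,2]
p=np.load('p2.npy');p[3]=np.radians(51)
c,h=rod(p,np.linspace(0,.21,2101))
m=(u>290)&(u<360)&(v>380)&(v<412)&(z>.122)&(z<.14); P=W[m]; print('exit pts',len(P))
m2=(u>280)&(u<345)&(v>180)&(v<285)&(z>.122)&(z<.14); Q=W[m2]; print('entry',len(Q))
for n,X in(('exit',P),('entry',Q)):
    if len(X)<5: continue
    k=np.linalg.norm(X[:,None,:2]-c[None],axis=2).argmin(1)
    o=((X[:,:2]-c[k])*np.stack([-np.sin(h[k]),np.cos(h[k])],-1)).sum(1)
    for a in np.unique(np.round(k/50)): 
        w=o[np.round(k/50)==a]; print(n,'s',a*.005,'lateral mid mm',(1e3*(w.min()+w.max())/2).round(2),'range',(1e3*(w.max()-w.min())).round(1),len(w))
B=W[(u>265)&(u<375)&(v>270)&(v<385)&(z>.138)&(z<.15)]
print('block top',cv2.minAreaRect(B[:,:2].astype(np.float32)),np.median(B[:,2]))
```

```text
exit pts 543
entry 2671
exit s 0.17 lateral mid mm 2.27 range 9.2 198
exit s 0.17500000000000002 lateral mid mm 2.31 range 9.3 261
exit s 0.18 lateral mid mm 2.33 range 9.3 84
entry s 0.095 lateral mid mm 3.92 range 3.1 95
entry s 0.1 lateral mid mm 1.95 range 7.1 323
entry s 0.105 lateral mid mm 0.86 range 9.8 441
entry s 0.11 lateral mid mm 0.77 range 9.9 457
entry s 0.115 lateral mid mm 0.78 range 10.0 431
entry s 0.12 lateral mid mm 0.85 range 10.1 435
entry s 0.125 lateral mid mm 0.98 range 10.0 401
entry s 0.13 lateral mid mm 1.08 range 9.8 88
block top ((0.5679312944412231, -0.08028087019920349), (0.025129282847046852, 0.03624594956636429), 49.073970794677734) 0.1433808917690782
```

The rod's exit lies about 1.4 mm to the left of the model, and the small +z torque agrees: the bend is about 49°. I'll replan with that.

Run:
```python
from plan import *
p=np.load('p2.npy');p[3]=np.radians(51);c0,a0,_=pose(p,.1487)
p[3]=np.radians(49.2)
for s in (.1487,.1517,.1547,.1577,.1607):
    c,a,_=pose(p,s);print(s,((c-c0)/.12).round(3),((a-a0)/np.pi*2).round(3),c)
print((np.array([np.cos(a),np.sin(a)])*.003/.12).round(4),np.degrees(a))
```

```text
0.1487 [ 0.002 -0.002] 0.019 [ 0.56776044 -0.07948684]
0.1517 [-0.014 -0.021] 0.019 [ 0.56582667 -0.08178043]
0.1547 [-0.03 -0.04] 0.019 [ 0.56389291 -0.08407401]
0.1577 [-0.046 -0.059] 0.019 [ 0.56195914 -0.0863676 ]
0.1607 [-0.062 -0.078] 0.019 [ 0.56002537 -0.08866118]
[-0.0161 -0.0191] -130.1349150051066
```

Emit:
jog_arm(
  increments=[
    {"dx": 0.002,"dy": -0.002,"dz": 0.0,"ax": 0.0,"ay": 0.0,"az": 0.019,"gripper": -0.4},
    {"dx": -0.014,"dy": -0.021,"dz": 0.0,"ax": 0.0,"ay": 0.0,"az": 0.019,"gripper": -0.4},
    {"dx": -0.03,"dy": -0.04,"dz": 0.0,"ax": 0.0,"ay": 0.0,"az": 0.019,"gripper": -0.4},
    {"dx": -0.046,"dy": -0.059,"dz": 0.0,"ax": 0.0,"ay": 0.0,"az": 0.019,"gripper": -0.4},
    {"dx": -0.062,"dy": -0.078,"dz": 0.0,"ax": 0.0,"ay": 0.0,"az": 0.019,"gripper": -0.4},
    {"dx": -0.062,"dy": -0.078,"dz": 0.0,"ax": 0.0,"ay": 0.0,"az": 0.019,"gripper": -0.4},
  ],
)

```text
time: 9.75
eef_pos: [0.5592, -0.0894, 0.1302]
tcp_rot: [0.906, 0.423, -0.0, -0.0]
contact_force: [1.0, 0.5, -1.7]
opening: 0.348
finger_force: 25.8
```

```bash
python3 st.py
```

```text
[ 1.01  0.47 -1.75] [-0.026  0.022  0.031] [ 0.5592 -0.0894  0.1302] [ 9.059e-01  4.234e-01 -1.000e-04 -0.000e+00]
```

Emit:
jog_arm(
  increments=[
    {"dx": -0.016,"dy": -0.019,"dz": 0.0,"ax": 0.0,"ay": 0.0,"az": 0.0,"gripper": -0.4},
    {"dx": -0.032,"dy": -0.038,"dz": 0.0,"ax": 0.0,"ay": 0.0,"az": 0.0,"gripper": -0.4},
    {"dx": -0.048,"dy": -0.057,"dz": 0.0,"ax": 0.0,"ay": 0.0,"az": 0.0,"gripper": -0.4},
    {"dx": -0.064,"dy": -0.076,"dz": 0.0,"ax": 0.0,"ay": 0.0,"az": 0.0,"gripper": -0.4},
    {"dx": -0.064,"dy": -0.076,"dz": 0.0,"ax": 0.0,"ay": 0.0,"az": 0.0,"gripper": -0.4},
  ],
)

```text
time: 10.25
eef_pos: [0.5516, -0.0984, 0.1303]
tcp_rot: [0.906, 0.423, -0.0, -0.0]
contact_force: [0.6, 0.0, -2.1]
opening: 0.347
finger_force: 25.8
```

```bash
python3 st.py
```

```text
[ 0.61  0.03 -2.12] [ 0.033 -0.046  0.023] [ 0.5516 -0.0984  0.1303] [ 0.9059  0.4235 -0.     -0.    ]
```

Run:
```python
from h import *; from model import rod
r=cap('wrist');W=cloud(r);f=r['frame'];z=W[...,2];v,u=np.mgrid[0:480,0:640]
cv2.imwrite('pics/w4.png',f[150:430,200:440])
np.savez('w4.npz',W=W)
p=np.load('p2.npy');p[3]=np.radians(49.2);c,h=rod(p,np.linspace(0,.22,2201))
X=W[(u>260)&(u<400)&(v>150)&(v<430)&(z>.12)&(z<.1375)]
k=np.linalg.norm(X[:,None,:2]-c[None],axis=2).argmin(1)
o=((X[:,:2]-c[k])*np.stack([-np.sin(h[k]),np.cos(h[k])],-1)).sum(1);ok=abs(o)<.009
for a in np.unique(np.round(k[ok]/50)):
    w=o[ok&(np.round(k/50)==a)]
    if len(w)>30: print('s',(a*.005).round(3),'mid',(500*(np.percentile(w,2)+np.percentile(w,98))).round(2),'w',(1e3*(np.percentile(w,98)-np.percentile(w,2))).round(1),len(w),X[ok&(np.round(k/50)==a)][:,2].max().round(4))
B=W[(u>250)&(u<400)&(v>250)&(v<390)&(z>.1385)&(z<.15)]
s=get_state();a=np.radians(-130.1);D=np.array([[np.cos(a),np.sin(a)],[-np.sin(a),np.cos(a)]])
q=(B[:,:2]-s['eef_pos'][:2])@D.T;print('block vs tcp along/left',np.percentile(q,[3,97],axis=0)*1e3,np.median(B[:,2]))
```

```text
s 0.105 mid -2.09 w 4.5 72 0.1359
s 0.11 mid 0.72 w 9.4 469 0.1361
s 0.115 mid 0.88 w 9.4 499 0.1362
s 0.12 mid 1.0 w 9.4 505 0.1362
s 0.125 mid 0.98 w 9.5 466 0.136
s 0.13 mid 1.07 w 9.5 472 0.1359
s 0.135 mid 1.08 w 9.3 435 0.1361
s 0.14 mid 1.09 w 9.4 426 0.136
s 0.145 mid 1.13 w 9.5 404 0.1357
s 0.15 mid 1.16 w 9.7 407 0.1364
s 0.155 mid 1.18 w 9.8 376 0.1364
s 0.16 mid -0.03 w 17.4 836 0.1375
s 0.165 mid 0.48 w 13.0 70 0.1334
s 0.195 mid 1.27 w 8.7 242 0.1357
s 0.2 mid 1.48 w 9.2 268 0.1357
block vs tcp along/left [[-12.32521453 -16.25655191]
 [ 10.82050038  18.30316535]] 0.14345590037825157
```

View pics/w4.png

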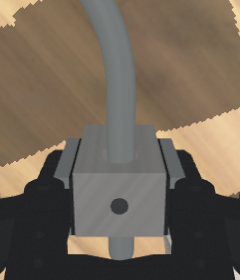

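The rod is centred in the bore, entering and leaving. Continue straight off the end.

Emit:
jog_arm(
  increments=[
    {"dx": -0.016,"dy": -0.019,"dz": 0.0,"ax": 0.0,"ay": 0.0,"az": 0.0,"gripper": -0.4},
    {"dx": -0.032,"dy": -0.038,"dz": 0.0,"ax": 0.0,"ay": 0.0,"az": 0.0,"gripper": -0.4},
    {"dx": -0.048,"dy": -0.057,"dz": 0.0,"ax": 0.0,"ay": 0.0,"az": 0.0,"gripper": -0.4},
    {"dx": -0.064,"dy": -0.076,"dz": 0.0,"ax": 0.0,"ay": 0.0,"az": 0.0,"gripper": -0.4},
    {"dx": -0.08,"dy": -0.095,"dz": 0.0,"ax": 0.0,"ay": 0.0,"az": 0.0,"gripper": -0.4},
    {"dx": -0.096,"dy": -0.114,"dz": 0.0,"ax": 0.0,"ay": 0.0,"az": 0.0,"gripper": -0.4},
    {"dx": -0.096,"dy": -0.114,"dz": 0.0,"ax": 0.0,"ay": 0.0,"az": 0.0,"gripper": -0.4},
  ],
)

```text
time: 11.0
eef_pos: [0.5401, -0.1122, 0.1303]
tcp_rot: [0.906, 0.423, -0.0, -0.0]
contact_force: [0.2, 0.4, -0.6]
opening: 0.348
finger_force: 25.8
```

```bash
python3 st.py
```

```text
[ 0.21  0.39 -0.64] [-0.047  0.002  0.003] [ 0.5401 -0.1122  0.1303] [ 9.059e-01  4.235e-01 -1.000e-04 -0.000e+00]
```

Emit:
jog_arm(
  increments=[
    {"dx": -0.016,"dy": -0.019,"dz": 0.0,"ax": 0.0,"ay": 0.0,"az": 0.0,"gripper": -0.4},
    {"dx": -0.032,"dy": -0.038,"dz": 0.0,"ax": 0.0,"ay": 0.0,"az": 0.0,"gripper": -0.4},
    {"dx": -0.048,"dy": -0.057,"dz": 0.0,"ax": 0.0,"ay": 0.0,"az": 0.0,"gripper": -0.4},
    {"dx": -0.064,"dy": -0.076,"dz": 0.0,"ax": 0.0,"ay": 0.0,"az": 0.0,"gripper": -0.4},
    {"dx": -0.08,"dy": -0.095,"dz": 0.0,"ax": 0.0,"ay": 0.0,"az": 0.0,"gripper": -0.4},
    {"dx": -0.096,"dy": -0.114,"dz": 0.0,"ax": 0.0,"ay": 0.0,"az": 0.0,"gripper": -0.4},
    {"dx": -0.118,"dy": -0.14,"dz": 0.0,"ax": 0.0,"ay": 0.0,"az": 0.0,"gripper": -0.4},
    {"dx": -0.15,"dy": -0.178,"dz": 0.0,"ax": 0.0,"ay": 0.0,"az": 0.0,"gripper": -0.4},
    {"dx": -0.2,"dy": -0.237,"dz": 0.0,"ax": 0.0,"ay": 0.0,"az": 0.0,"gripper": -0.4},
    {"dx": -0.25,"dy": -0.3,"dz": 0.0,"ax": 0.0,"ay": 0.0,"az": 0.0,"gripper": -0.4},
  ],
)

```text
time: 12.0
eef_pos: [0.5097, -0.1484, 0.1302]
tcp_rot: [0.906, 0.424, -0.0, -0.0]
contact_force: [0.4, 1.4, -0.1]
opening: 0.348
finger_force: 25.8
```

Run:
```python
from h import *
import runpy; runpy.run_path('st.py')
r=cap('wrist');cv2.imwrite('pics/w5.png',cv2.resize(r['frame'],(480,360))); print(get_state()['qpos'].round(2))
```

```text
[ 0.45  1.43 -0.07] [-0.016  0.024 -0.04 ] [ 0.5097 -0.1484  0.1302] [ 9.058e-01  4.238e-01 -1.000e-04 -0.000e+00]
[-0.48  0.11  2.03 -0.    1.    0.22]
```

View pics/w5.png

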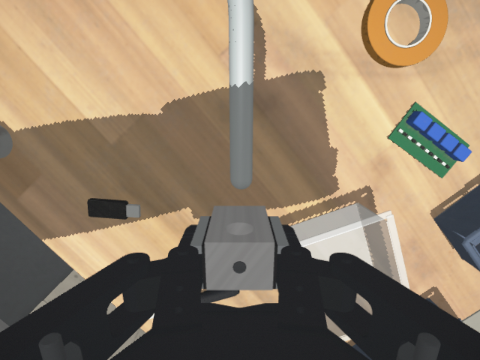

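The block is clear of the rod and held at (240,250). Now over the tub, turning the grasp line along the tub's y.

Emit:
jog_arm(
  increments=[
    {"dx": 0.0,"dy": -0.3,"dz": 0.0,"ax": 0.0,"ay": 0.0,"az": 0.0,"gripper": -0.4},
    {"dx": 0.05,"dy": -0.6,"dz": 0.0,"ax": 0.0,"ay": 0.0,"az": -0.08,"gripper": -0.4},
    {"dx": 0.17,"dy": -0.8,"dz": 0.0,"ax": 0.0,"ay": 0.0,"az": -0.17,"gripper": -0.4},
    {"dx": 0.17,"dy": -0.98,"dz": 0.0,"ax": 0.0,"ay": 0.0,"az": -0.26,"gripper": -0.4},
    {"dx": 0.17,"dy": -0.98,"dz": 0.0,"ax": 0.0,"ay": 0.0,"az": -0.35,"gripper": -0.4},
    {"dx": 0.17,"dy": -0.98,"dz": 0.0,"ax": 0.0,"ay": 0.0,"az": -0.44,"gripper": -0.4},
    {"dx": 0.17,"dy": -0.98,"dz": 0.0,"ax": 0.0,"ay": 0.0,"az": -0.53,"gripper": -0.4},
    {"dx": 0.17,"dy": -0.98,"dz": 0.0,"ax": 0.0,"ay": 0.0,"az": -0.62,"gripper": -0.4},
    {"dx": 0.17,"dy": -0.98,"dz": 0.0,"ax": 0.0,"ay": 0.0,"az": -0.7,"gripper": -0.4},
    {"dx": 0.17,"dy": -0.98,"dz": 0.0,"ax": 0.0,"ay": 0.0,"az": -0.767,"gripper": -0.4},
  ],
)

```text
time: 13.05
eef_pos: [0.5304, -0.2658, 0.1302]
tcp_rot: [0.986, -0.167, -0.0, -0.0]
contact_force: [0.7, 0.2, -1.4]
opening: 0.348
finger_force: 25.8
```

Emit:
jog_arm(
  increments=[
    {"dx": 0.0,"dy": 0.0,"dz": 0.0,"ax": 0.0,"ay": 0.0,"az": 0.0,"gripper": -0.4},
    {"dx": 0.0,"dy": 0.0,"dz": 0.0,"ax": 0.0,"ay": 0.0,"az": 0.0,"gripper": -0.4},
  ],
)

```text
time: 13.25
eef_pos: [0.5305, -0.2657, 0.1302]
tcp_rot: [0.987, -0.163, -0.0, -0.0]
contact_force: [-0.4, -0.9, -0.9]
opening: 0.344
finger_force: 25.8
```

Run:
```python
from h import *
import runpy; runpy.run_path('st.py')
r=cap('wrist');W=cloud(r);cv2.imwrite('pics/w6.png',cv2.resize(r['frame'],(480,360)));z=W[...,2]
P=W[(z>.046)&(z<.058)&(abs(W[...,0]-.53)<.09)&(abs(W[...,1]+.266)<.09)]
t=np.radians(-19);D=np.array([[np.cos(t),np.sin(t)],[-np.sin(t),np.cos(t)]]);q=(P[:,:2]-[.530,-.266])@D.T
print(len(P),np.percentile(q,[1,99],axis=0))
```

```text
[-0.42 -0.94 -0.87] [-0.018 -0.035 -0.041] [ 0.5305 -0.2657  0.1302] [ 0.9866 -0.1632 -0.     -0.    ]
6367 [[-0.03820308 -0.05850365]
 [ 0.05222857  0.05345414]]
```

View pics/w6.png

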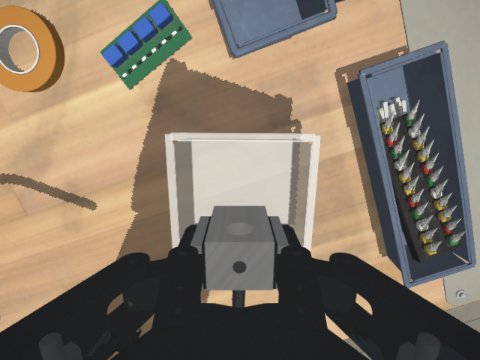

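Tub squarely under the block (rim at (168–318,135)). Lower it in.

Emit:
jog_arm(
  increments=[
    {"dx": 0.0,"dy": 0.0,"dz": -0.2,"ax": 0.0,"ay": 0.0,"az": 0.0,"gripper": -0.4},
    {"dx": 0.0,"dy": 0.0,"dz": -0.4,"ax": 0.0,"ay": 0.0,"az": 0.0,"gripper": -0.4},
    {"dx": 0.0,"dy": 0.0,"dz": -0.6,"ax": 0.0,"ay": 0.0,"az": 0.0,"gripper": -0.4},
    {"dx": 0.0,"dy": 0.0,"dz": -0.7,"ax": 0.0,"ay": 0.0,"az": 0.0,"gripper": -0.4},
    {"dx": 0.0,"dy": 0.0,"dz": -0.75,"ax": 0.0,"ay": 0.0,"az": 0.0,"gripper": -0.4},
    {"dx": 0.0,"dy": 0.0,"dz": -0.75,"ax": 0.0,"ay": 0.0,"az": 0.0,"gripper": -0.4},
  ],
)

```text
time: 13.9
eef_pos: [0.5305, -0.2654, 0.0399]
tcp_rot: [0.986, -0.164, -0.0, -0.0]
contact_force: [-0.0, -1.2, -1.2]
opening: 0.351
finger_force: 25.8
```

Emit:
jog_arm(
  increments=[
    {"dx": 0.0,"dy": 0.0,"dz": -0.01,"ax": 0.0,"ay": 0.0,"az": 0.0,"gripper": -0.4},
    {"dx": 0.0,"dy": 0.0,"dz": -0.02,"ax": 0.0,"ay": 0.0,"az": 0.0,"gripper": -0.4},
    {"dx": 0.0,"dy": 0.0,"dz": -0.03,"ax": 0.0,"ay": 0.0,"az": 0.0,"gripper": -0.4},
    {"dx": 0.0,"dy": 0.0,"dz": -0.04,"ax": 0.0,"ay": 0.0,"az": 0.0,"gripper": -0.4},
    {"dx": 0.0,"dy": 0.0,"dz": -0.04,"ax": 0.0,"ay": 0.0,"az": 0.0,"gripper": -0.4},
  ],
)

```text
time: 14.4
eef_pos: [0.5307, -0.2654, 0.0355]
tcp_rot: [0.986, -0.164, 0.0, 0.0]
contact_force: [0.4, 0.5, -1.2]
opening: 0.35
finger_force: 25.8
```

Emit:
jog_arm(
  increments=[
    {"dx": 0.0,"dy": 0.0,"dz": -0.007,"ax": 0.0,"ay": 0.0,"az": 0.0,"gripper": -0.4},
    {"dx": 0.0,"dy": 0.0,"dz": -0.007,"ax": 0.0,"ay": 0.0,"az": 0.0,"gripper": -0.4},
  ],
)

```text
time: 14.6
eef_pos: [0.5307, -0.2654, 0.0346]
tcp_rot: [0.986, -0.164, -0.0, -0.0]
contact_force: [0.2, -0.2, -0.3]
opening: 0.348
finger_force: 25.8
```

Emit:
jog_arm(
  increments=[
    {"dx": 0.0,"dy": 0.0,"dz": -0.006,"ax": 0.0,"ay": 0.0,"az": 0.0,"gripper": -0.4},
    {"dx": 0.0,"dy": 0.0,"dz": -0.006,"ax": 0.0,"ay": 0.0,"az": 0.0,"gripper": -0.4},
  ],
)

```text
time: 14.8
eef_pos: [0.5306, -0.2654, 0.0338]
tcp_rot: [0.986, -0.164, -0.0, -0.0]
contact_force: [0.0, 0.0, -2.1]
opening: 0.345
finger_force: 25.8
```

Emit:
jog_arm(
  increments=[
    {"dx": 0.0,"dy": 0.0,"dz": -0.005,"ax": 0.0,"ay": 0.0,"az": 0.0,"gripper": -0.4},
    {"dx": 0.0,"dy": 0.0,"dz": -0.005,"ax": 0.0,"ay": 0.0,"az": 0.0,"gripper": -0.4},
  ],
)

```text
time: 15.0
eef_pos: [0.5308, -0.2655, 0.0334]
tcp_rot: [0.986, -0.164, 0.0, 0.0]
contact_force: [0.4, -0.2, -1.2]
opening: 0.348
finger_force: 25.9
```

Emit:
jog_arm(
  increments=[
    {"dx": 0.0,"dy": 0.0,"dz": -0.006,"ax": 0.0,"ay": 0.0,"az": 0.0,"gripper": -0.4},
    {"dx": 0.0,"dy": 0.0,"dz": -0.006,"ax": 0.0,"ay": 0.0,"az": 0.0,"gripper": -0.4},
  ],
)

```text
time: 15.2
eef_pos: [0.5308, -0.2655, 0.0334]
tcp_rot: [0.986, -0.164, -0.0, -0.0]
contact_force: [-2.3, 1.4, 4.3]
opening: 0.347
finger_force: 26.4
```

Emit:
jog_arm(
  increments=[
    {"dx": 0.0,"dy": 0.0,"dz": -0.006,"ax": 0.0,"ay": 0.0,"az": 0.0,"gripper": -0.4},
    {"dx": 0.0,"dy": 0.0,"dz": -0.006,"ax": 0.0,"ay": 0.0,"az": 0.0,"gripper": -0.4},
  ],
)

```text
time: 15.4
eef_pos: [0.5308, -0.2656, 0.0334]
tcp_rot: [0.986, -0.164, -0.0, -0.0]
contact_force: [-3.9, 2.4, 8.9]
opening: 0.351
finger_force: 27.1
```

Contact with the floor. Back off the last press, open gently to about 42 mm, then rise straight up.

Emit:
jog_arm(
  increments=[
    {"dx": 0.0,"dy": 0.0,"dz": 0.01,"ax": 0.0,"ay": 0.0,"az": 0.0,"gripper": -0.4},
    {"dx": 0.0,"dy": 0.0,"dz": 0.01,"ax": 0.0,"ay": 0.0,"az": 0.0,"gripper": -0.25},
    {"dx": 0.0,"dy": 0.0,"dz": 0.01,"ax": 0.0,"ay": 0.0,"az": 0.0,"gripper": -0.15},
    {"dx": 0.0,"dy": 0.0,"dz": 0.01,"ax": 0.0,"ay": 0.0,"az": 0.0,"gripper": -0.05},
    {"dx": 0.0,"dy": 0.0,"dz": 0.01,"ax": 0.0,"ay": 0.0,"az": 0.0,"gripper": -0.05},
    {"dx": 0.0,"dy": 0.0,"dz": 0.01,"ax": 0.0,"ay": 0.0,"az": 0.0,"gripper": -0.05},
  ],
)

```text
time: 16.0
eef_pos: [0.5307, -0.2655, 0.0329]
tcp_rot: [0.986, -0.164, -0.0, -0.0]
contact_force: [0.4, -0.9, -0.6]
opening: 0.478
finger_force: 0.0
```

Emit:
jog_arm(
  increments=[
    {"dx": 0.0,"dy": 0.0,"dz": 0.1,"ax": 0.0,"ay": 0.0,"az": 0.0,"gripper": -0.05},
    {"dx": 0.0,"dy": 0.0,"dz": 0.25,"ax": 0.0,"ay": 0.0,"az": 0.0,"gripper": -0.05},
    {"dx": 0.0,"dy": 0.0,"dz": 0.5,"ax": 0.0,"ay": 0.0,"az": 0.0,"gripper": -0.05},
    {"dx": 0.0,"dy": 0.0,"dz": 0.75,"ax": 0.0,"ay": 0.0,"az": 0.0,"gripper": -0.05},
    {"dx": 0.0,"dy": 0.0,"dz": 1.0,"ax": 0.0,"ay": 0.0,"az": 0.0,"gripper": -0.05},
    {"dx": 0.0,"dy": 0.0,"dz": 1.0,"ax": 0.0,"ay": 0.0,"az": 0.0,"gripper": -0.05},
    {"dx": 0.0,"dy": 0.0,"dz": 1.0,"ax": 0.0,"ay": 0.0,"az": 0.0,"gripper": -0.05},
  ],
)

```text
time: 16.7
eef_pos: [0.5311, -0.2657, 0.1545]
tcp_rot: [0.986, -0.164, 0.001, 0.001]
contact_force: [-0.3, 0.1, -0.8]
opening: 0.475
finger_force: 0.0
```

Run:
```python
from h import *
import runpy; runpy.run_path('st.py')
r=cap('wrist');W=cloud(r);cv2.imwrite('pics/w7.png',cv2.resize(r['frame'],(480,360)))
m=(abs(W[...,0]-.53)<.035)&(abs(W[...,1]+.266)<.035)&(W[...,2]>.035)&(W[...,2]<.055);P=W[m];print(len(P),np.median(P,axis=0))
```

```text
[-0.27  0.14 -0.76] [-0.016 -0.06   0.013] [ 0.5311 -0.2657  0.1545] [ 9.864e-01 -1.641e-01  1.200e-03  6.000e-04]
1794 [ 0.5329937  -0.2673865   0.04660941]
```

View pics/w7.png

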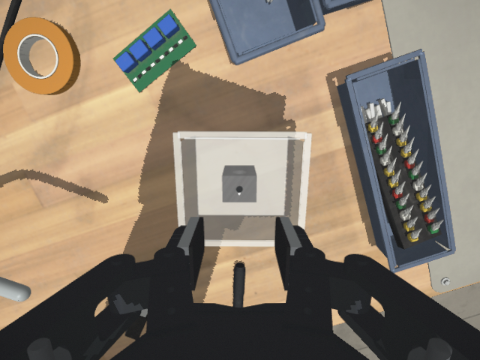

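The block stands upright in the middle of the tub at (240,185), its top at 47 mm, and the gripper is clear.

```bash
python3 -c "
from plant import job; print(job.sign_off())"
```

```text
the job is handed in; nothing more can be done
None
```

The block slid round the bend and off the rod with no binding felt (side-force readings about 1 N). It was set down upright in the middle of the rightmost clear tub and let go, and the job was handed in at about 17 s; no verdict came back.

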